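# Slide the findings tray over the sill into the bench rack

### The job

Put the jeweller's findings tray away in the bench rack: take the ball knob on its leading end, lift that end and prop it on the rack's raised front sill, then let go and push the tray from behind over the sill until it lies flat inside, and press it firmly but gently home against the end stop hidden under the deck. Do not tip the tray steeply, never jam or slam it against the rack, leave the mug, the jar and the hammer alone, and let go at the end.

Things in the scene. Friction and masses are not known exactly. Their poses are not given: they have to be found in the camera images.
- rack: Fixed open-fronted wooden rack, any place and yaw. Origin on the bench (z = 0), middle of its front sill's outer face; x points level into the rack (the way the tray goes in), z up. Cheeks 14 mm thick, 136 mm between them, 50 mm high from x 0 to 135 mm, 126 mm high beyond. End stop: clamped, rigid, face at x = 194 to 222 mm, set differently each time, hidden: find it by feel.
- rack_sill (a point): Middle of the top outer edge of the rack's sill; axes as the rack's. The sill is 14 mm high and 16 mm thick (rack x 0 to 16 mm), across the whole opening. Behind it the tray lies on the bare bench.
- rack_deck (a point): Middle of the front edge of the rack's deck, on its top, 138 mm above the bench, 133 mm past the sill's outer face; axes as the rack's. The deck is 12 mm thick and covers rack x 133 to 253 mm, with stock on it up to 176 mm high, so a gripper cannot follow the tray inside.
- tray_grip (a point): Centre of the ball knob (26 mm diameter, on a 14 mm stem) in the middle of the tray's 22 mm thick leading wall: 65 mm above the tray's underside, 25 mm above the wall's top, 11 mm behind the leading face. Axes: x towards the leading end, y left, z up. The tray starts on the bench before the sill, leading end to the rack.
- tray_tail (a point): Middle of the tray's flat rear face, 20 mm above its underside, 159 mm behind the knob; axes as the tray's. Tray: open wooden box, 170 mm long, 120 wide, 40 high, 0.36 to 0.54 kg, balanced about 15 mm ahead of its middle, waxed. Pushing takes 1 to 8 N because of friction; a jam, or the end stop, is felt as a steep rise above that. Gripper friction can hold the tail down.
- mug: White mug, 80 mm wide, 95 mm high, bystander; origin under its middle.
- jar: Glass jar with cap, 64 mm wide, 90 mm high, bystander; origin under its middle.
- hammer: Hammer about 240 mm long lying on the bench, bystander; origin under its middle.
Not all that is in view belongs to the job. Of the things that look like the part that bears tray_grip, take the one that is farthest to the robot's left at the start.

How it is judged (in metres and radians):
On the way, in this order (a step that is already met when the one before it is completed fails the run):
1. the tray's leading end is propped on the sill: tilted up, its leading face past the outer face of the sill, bearing on the rack, the gripper off it (x of tray_grip in the frame of rack above 0 m and angle between tray_grip's own z axis and vertical above 0.05 rad and contact force between tray and rack above 0.5 N and contact force between the fingers and tray below 0.1 N), for 0.2 s.
2. the tray lies flat behind the sill and is pressed home against the end stop with more than 3 N for 0.3 s (x of tray_tail in the frame of rack above 0.021 m and height (world z) of tray_tail below 0.024 m and angle between tray_grip's own z axis and vertical below 0.04 rad and contact force between tray and rack above 3 N), for 0.3 s.
At the end, for the whole second after the job is handed in: The tray lies flat (within 0.04 rad) on the bench inside the rack, its rear face at least 21 mm past the sill's outer face (so clear behind the 16 mm sill), at rest, after having been pressed home against the stop with more than 3 N (x of tray_tail in the frame of rack above 0.021 m and height (world z) of tray_tail below 0.024 m and angle between tray_grip's own z axis and vertical below 0.04 rad and linear speed of tray below 0.01 m/s); the robot touches nothing.
It fails at once if the tray was jammed or slammed against the rack or its stop with more than 17 N (contact force between tray and rack above 17 N).
It fails at once if the tray was tipped more than 0.35 rad (angle between tray_grip's own z axis and vertical above 0.35 rad).
It fails at once if the mug, jar or hammer was moved more than 15 mm (distance of any of mug, jar, hammer from where it was at the start of the episode above 0.015 m).
It also fails if it takes over 72 s, if anything falls off the work surface, if the arm or the gripper's body presses on something with over 40 N, if the wrist force passes 120 N, or if a joint passes its speed limit or range.

### The arm

A 6-joint arm with a two-finger parallel gripper is mounted at the origin on the work surface. World frame = base frame: x ahead of the robot, y to its left, z up, the work surface at z = 0. Lengths are in m, angles in degrees, forces in N, time in s.
With the tool pointing down it reaches from about 0.35 to 0.875 m from the base axis. Payload 4.2 kg.
Tool frame: the origin (TCP) lies at the very end of the fingers, on their centre line; the grasp point (between the pads) lies 19 mm behind it (r.grip_point_offset is the distance from the TCP to the grasp point, in m); z points along the fingers, y is the line along which they close (so a half turn about z gives the same grasp; the last joint's range is limited). The gripper opens to 87 mm and grips with 3 to 60 N. Pads are 19 mm wide; open, the fingers measure 117 mm over their backs; the gripper's body (75 mm by 190 mm) begins 51 mm behind the grasp point.
Start: joints at [83.973, 22.042, 0.453, 0, -68.411, -14.817], TCP at [0.222, 0.584, 0.223] pointing down, gripper open.
Joint ranges: [-179.83, 179.83], [-69.29, 118.12], [-61.27, 80.66], [-181.25, 117.63], [-171.15, -9.14], [-177.46, 177.46]. Speed limits (degrees/s): [159.86, 159.86, 180, 180, 180, 180].

### API

Orientations are given as a 3x3 rotation matrix whose columns are the frame's x, y, z axes.
In Python, from station import r, cams gives the robot as it stands. The module is installed in compiled form; this text tells all that it offers.
- The arm moves only by the shell command python3 -m handwheel 'ROWS'. ROWS is JSON, a list that holds one entry, the list of rows, each a list of 7 numbers: the turn, a rotation vector about the tool's x, y, z in units of 6 degrees (1.0 is 6 degrees), then the shift along the tool's x, y, z in m, then the finger opening in m, from 0 to 0.087. In form: [[[ax, ay, az, x, y, z, jaw], ...]]. A call has 1 to 12 rows; each row shifts and turns the commanded pose from where the row before left it, along the tool's axes as they then stand; what a row does not reach is not made up. A row lasts 1/10 s, in which the tool goes at most 50 mm and 8.59 degrees, less where a joint would pass 70% of its speed; a pose out of reach is approached as far as the arm can. A call with a gripper value outside its range is refused whole. The fingers move at their own pace and stop on an object; the grip force is fixed at half the most. Time passes only in rows, so rows that do not move let the fingers close. It gives the time, the measured TCP pose, the force, the opening and the grip force at its end, in the units of the state.
- r.sense(): the state, without advancing time (a new reading comes with each control period).
- cams.capture(name): name is "side" or "top" or "wrist"; returns the picture (400x640x3 uint8, red, green, blue); there is no depth.
- cams.get_calibration(name): a dict with "camera_matrix" (3x3 intrinsics, pixels), "k1" (the pictures are not rectified: a ray, as slopes to the right and down, at radius r is drawn at 1 + k1 r^2 times it, then the intrinsics apply), "rvec" (rotation vector, rad) and "tvec" (3), from world to camera coordinates, as OpenCV has them; the wrist camera has in their place "T_tool_cam" (4x4, takes a point from camera to tool coordinates, whose origin is the TCP and whose axes are the flange's). Camera axes: x right, y down, z forward; pixel columns grow to the right and rows downward; lengths in m; the calibration is good to about 2 mm. A picture is of the moment at which its call begins: read the wrist's pose just before it. get_calibration takes no time and is no camera call.
- r.finish_job(): hands the job in; it is judged then, once.
The state is a dict: "time_s": time; "joints": joint angles; "joint_velocities": joint speeds; "effort": joint torques, N m; "tcp_pos": TCP position; "ee_rot": TCP orientation; "wrist_force": force on the tool from outside, world axes, zero at the start; "moment": the same for the moment, N m; "gripper_width": opening from 0.0 (shut) to 1.0 (fully open); "gripper_force": force on a finger pad.
Only numpy, scipy, OpenCV 4.12 (cv2) and the standard library are available. Lean on these libraries where they do the work, as an engineer would, in place of code of your own. Each camera call takes 0.05 s, during which the arm holds its last target. There are 200 camera calls.

## Working session

There is one attempt and no reset: what is moved stays moved. The work goes in short steps, Python scripts to look and compute and a shell command to move; the robot and the scene stay as the last step left them, time stands still between calls to the robot, and variables do not carry over. Pictures are saved under pics/ and viewed, at most 10 in all, crops included, and the job is handed in when it is done.

```bash
mkdir -p pics; python3 - <<'E'
from station import r,cams
import cv2,json
s=r.sense();print(s)
for n in("side","top","wrist"):
    im=cams.capture(n);cv2.imwrite(f"pics/{n}0.png",im[:,:,::-1]);print(n,cams.get_calibration(n))
E
```

```text
{'time_s': 0.0, 'joints': array([ 8.39706913e+01,  2.20903355e+01,  3.78703136e-01, -2.78631628e-02,
       -6.84103196e+01, -1.48139377e+01]), 'joint_velocities': array([ 0.15496815,  0.05933524,  0.00583542, -0.07069776, -0.07189151,
        0.02996493]), 'effort': array([-2.24278010e-04, -3.90665531e+01,  1.87409627e+01,  4.21977416e+00,
        1.10139116e-02, -1.91401318e-04]), 'tcp_pos': array([0.22218245, 0.5835267 , 0.22145965]), 'ee_rot': array([[ 9.34493559e-01, -3.55979401e-01, -6.73248087e-04],
       [-3.55980022e-01, -9.34491275e-01, -2.06915018e-03],
       [ 1.07430378e-04,  2.17327038e-03, -9.99997633e-01]]), 'wrist_force': array([ 0.65462916,  0.06114326, -0.09327931]), 'moment': array([-0.0638101 , -0.01052964,  0.03987768]), 'gripper_force': 0.0, 'gripper_width': 0.9952076083185823}
side {'camera_matrix': array([[442.46535781,   0.        , 311.79615226],
       [  0.        , 442.46535781, 191.81546645],
       [  0.        ,   0.        ,   1.        ]]), 'k1': -0.08416125396042973, 'rvec': array([ 2.28909785, -0.55951655,  0.2335096 ]), 'tvec': array([-0.416596
[... 209 characters left out ...]
'k1': -0.056705870680639835, 'rvec': array([ 2.10443209, -2.15137856,  0.18682176]), 'tvec': array([0.08757395, 0.54587589, 1.29877484])}
wrist {'camera_matrix': array([[297.67904977,   0.        , 318.90997595],
       [  0.        , 297.67904977, 194.75327589],
       [  0.        ,   0.        ,   1.        ]]), 'k1': -0.01091007334229888, 'T_tool_cam': array([[-6.14476669e-04, -9.59198800e-01, -2.82731825e-01,
         7.84902444e-02],
       [ 9.99999810e-01, -6.00146294e-04, -1.37292461e-04,
         9.65237340e-05],
       [-3.79896931e-05, -2.82731855e-01,  9.59198987e-01,
        -1.61887685e-01],
       [ 0.00000000e+00,  0.00000000e+00,  0.00000000e+00,
         1.00000000e+00]])}
```

View pics/top0.png

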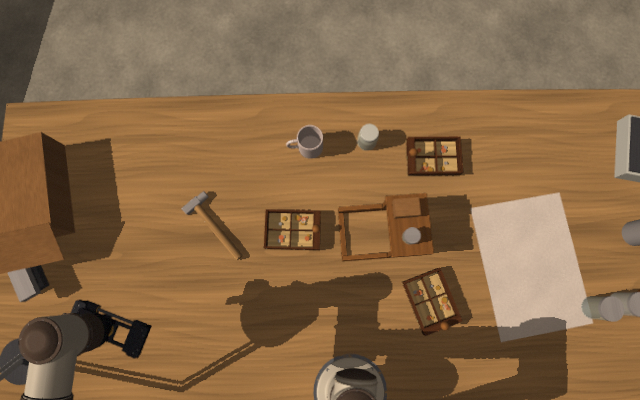

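View pics/side0.png

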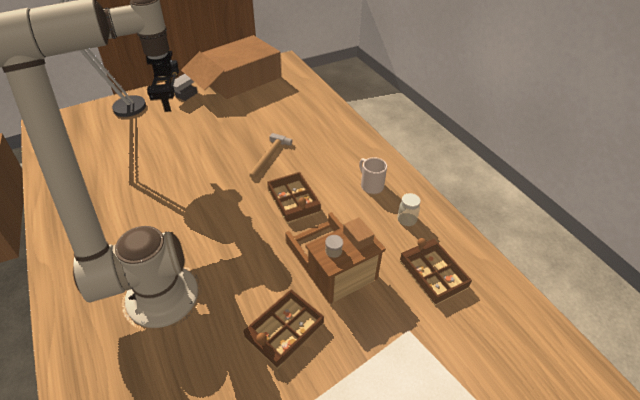

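Top view: the leftmost tray is at about (292,230), with its knob at (316,229). The rack's sill is near x=340 and it opens to the left. The mug is at (310,141), the jar at (369,136) and the hammer at (213,225). Next I'll enlarge the area around the tray and rack.

```bash
cat > h.py <<'E'
import numpy as np,cv2
from station import r,cams
def cal(n,s=None):
    c=cams.get_calibration(n);K=c["camera_matrix"];D=np.array([c["k1"],0,0,0,0.])
    if n=="wrist":
        T=np.eye(4);T[:3,:3]=s["ee_rot"];T[:3,3]=s["tcp_pos"];T=np.linalg.inv(T@c["T_tool_cam"]);R,t=T[:3,:3],T[:3,3]
    else: R,t=cv2.Rodrigues(c["rvec"])[0],c["tvec"]
    return K,D,R,t
def at(n,uv,z,s=None):
    K,D,R,t=cal(n,s)
    p=cv2.undistortPoints(np.array([[uv]],float),K,D)[0,0]
    d=R.T@np.array([p[0],p[1],1]);o=-R.T@t
    return o+d*(z-o[2])/d[2]
def proj(n,P,s=None):
    K,D,R,t=cal(n,s)
    return cv2.projectPoints(np.array(P,float).reshape(-1,3),cv2.Rodrigues(R)[0],t,K,D)[0].reshape(-1,2)
def crop(n,x,y,w,h,k,f):
    cv2.imwrite(f,cv2.resize(cams.capture(n)[y:y+h,x:x+w,::-1],None,fx=k,fy=k,interpolation=cv2.INTER_CUBIC))
E
python3 - <<'E'
from h import *
crop("top",250,180,200,100,4,"pics/topc.png")
crop("side",250,160,160,150,4,"pics/sidec.png")
E
```

```text
(no output)
```

View pics/topc.png

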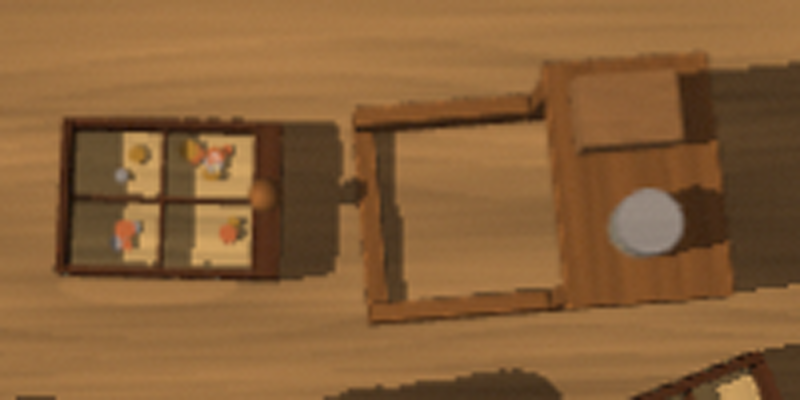

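View pics/sidec.png

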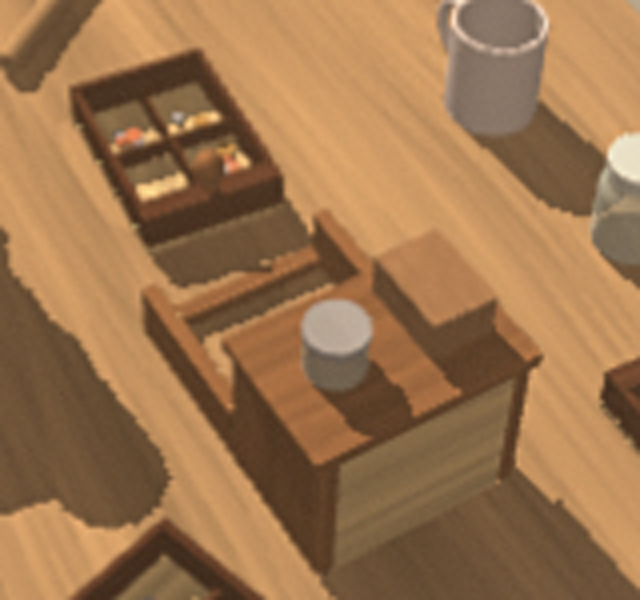

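```bash
cat > fit.py <<'E'
from h import *
from scipy.optimize import least_squares
def fit(P,obs,x0):
    f=lambda p:np.concatenate([ (proj(n,[ [p[0]+np.cos(p[2])*X-np.sin(p[2])*Y,p[1]+np.sin(p[2])*X+np.cos(p[2])*Y,Z] for X,Y,Z in [o[0] for o in obs if o[1]==n]])-np.array([o[2] for o in obs if o[1]==n])).ravel() for n in("top","side")])
    s=least_squares(f,x0,loss="soft_l1");print(s.x[:2],np.degrees(s.x[2]));print(np.round(f(s.x).reshape(-1,2),1).tolist());return s.x
T=lambda u,v:((u+.5)/4-.5+250,(v+.5)/4-.5+180)
S=lambda u,v:((u+.5)/4-.5+250,(v+.5)/4-.5+160)
if __name__=="__main__":
    rk=[((0,.082,.05),"top",T(352,107)),((0,-.082,.05),"top",T(371,322)),((.133,.082,.138),"top",T(543,63)),((.133,-.082,.138),"top",T(563,307)),((.253,.082,.138),"top",T(707,53)),((.253,-.082,.138),"top",T(732,296)),
    ((0,-.082,.05),"side",S(146,290)),((.133,-.082,.138),"side",S(225,345)),((.253,-.082,.138),"side",S(325,463)),((.253,.082,.138),"side",S(540,358)),((0,-.068,.014),"side",S(182,312)),((0,.068,.014),"side",S(315,253))]
    a=at("top",T(365,215),.014);print(a)
    R=fit(0,rk,[a[0],a[1],-1.5])
    tr=[((-.159,.06,.04),"top",T(65,120)),((-.159,-.06,.04),"top",T(60,272)),((.011,.06,.04),"top",T(281,124)),((.011,-.06,.04),"top",T(278,277)),((0,0,.065),"top",T(262,194)),
    ((-.159,-.06,.04),"side",S(72,88)),((-.159,.06,.04),"side",S(198,52)),((.011,.06,.04),"side",S(278,178)),((.011,-.06,.04),"side",S(150,220)),((.011,-.06,0),"side",S(150,240)),((.011,.06,0),"side",S(282,205)),((0,0,.065),"side",S(208,163))]
    t=fit(0,tr,[a[0],a[1]+.1,-1.5])
    c,s=np.cos(R[2]),np.sin(R[2]);d=t[:2]-R[:2]
    print("tray in rack",c*d[0]+s*d[1],-s*d[0]+c*d[1],np.degrees(t[2]-R[2]))
E
python3 fit.py
```

```text
[0.47192201 0.0134093  0.014     ]
[0.46938201 0.01688026] -87.41000963361108
[[0.6, -0.2], [-0.1, -0.1], [0.4, 2.2], [0.7, -1.5], [0.9, 1.9], [1.0, -1.7], [-0.8, -0.8], [1.2, -3.2], [0.1, -0.1], [-0.4, -0.1], [-5.2, -0.4], [-0.4, -2.3]]
[0.48237378 0.08963415] -92.36948699587141
[[-1.0, -0.5], [-1.4, 0.5], [0.2, -0.5], [0.2, 0.4], [0.9, 0.3], [-0.9, -0.6], [0.2, -1.7], [1.8, -1.2], [-0.9, 0.1], [-0.4, 3.6], [0.7, 0.7], [0.6, 0.6]]
tray in rack -0.07209249462211138 0.016266135720064016 -4.959477362260321
```

```bash
python3 -m handwheel '[[[0,0,1.192,0,0,0,0.06],[0,0,1.192,0,0,0,0.06],[0,0,1.192,0,0,0,0.06],[0,0,1.192,0,0,0,0.06],[0,0,1.192,0,0,0,0.06],[0,0,1.192,0,0,0,0.06],[0,0,1.192,0,0,0,0.06],[0,0,1.192,0,0,0,0.06],[0,0,1.192,0,0,0,0.06],[0,0,1.192,0,0,0,0.06]]]'
python3 -m handwheel '[[[0,0,0,0.03,-0.0175,0,0.06],[0,0,0,0.04,-0.0234,0,0.06],[0,0,0,0.04,-0.0234,0,0.06],[0,0,0,0.04,-0.0234,0,0.06],[0,0,0,0.04,-0.0234,0,0.06],[0,0,0,0.04,-0.0234,0,0.06],[0,0,0,0.04,-0.0234,0,0.06],[0,0,0,0.04,-0.0234,0,0.06],[0,0,0,0.04,-0.0234,0,0.06],[0,0,0,0.04,-0.0234,0,0.06],[0,0,0,0.02,-0.0117,0,0.06],[0,0,0,0,0,0,0.06]]]'
cat > st.py <<'E'
from h import *
from scipy.spatial.transform import Rotation as Ro
s=r.sense();R=s["ee_rot"]
# tool -> rack: TCP in rack frame, yaw of tool x relative to rack, tilt
O=np.array([0.4694,0.0169,0]);a=np.radians(-87.4);Q=np.array([[np.cos(a),-np.sin(a),0],[np.sin(a),np.cos(a),0],[0,0,1]])
p=Q.T@(s["tcp_pos"]-O);M=Q.T@R
print("t %.2f"%s["time_s"],"world",s["tcp_pos"].round(4),"rack mm",(p*1000).round(1),"yaw %.2f"%np.degrees(np.arctan2(M[1,1]*-1*-1 if 0 else M[1,0],M[0,0])),"toolz in rack",M[:,2].round(3),"F rack",(Q.T@s["wrist_force"]).round(2),"w %.1f"%(s["gripper_width"]*87),"gf %.1f"%s["gripper_force"])
E
python3 st.py
python3 - <<'E'
from h import *
s=r.sense()
cv2.imwrite("pics/w1.png",cams.capture("wrist")[:,:,::-1])
print(proj("wrist",[[.4824,.0896,.065]],s))
E
```

```text
time_s: 1.25
tcp_pos: [0.2223, 0.584, 0.2223]
ee_rot: [[-0.046, -0.999, -0.0], [-0.999, 0.046, -0.0], [0.0, 0.0, -1.0]]
wrist_force: [0.2, 1.0, -0.4]
gripper_width: 0.692
gripper_force: 0.0
time_s: 2.45
tcp_pos: [0.4457, 0.1622, 0.2225]
ee_rot: [[-0.046, -0.999, -0.0], [-0.999, 0.046, -0.0], [0.0, 0.0, -1.0]]
wrist_force: [0.2, 0.9, -0.7]
gripper_width: 0.69
gripper_force: 0.0
t 2.45 world [0.4457 0.1622 0.2225] rack mm [-146.2  -17.   222.5] yaw -5.22 toolz in rack [ 0. -0. -1.] F rack [-0.94  0.22 -0.67] w 60.0 gf 0.0
[[281.11793501 114.4024894 ]]
```

View pics/w1.png

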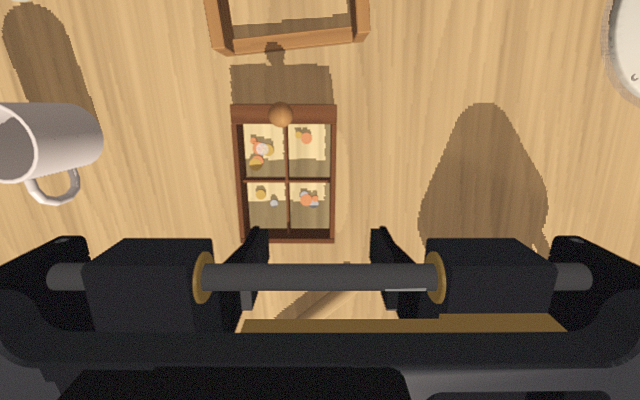

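```bash
python3 -m handwheel '[[[0,0,0,0.0354,-0.02,0,0.06],[0,0,0,0.0354,-0.02,0,0.06],[0,0,0,0,0,0.03,0.06],[0,0,0,0,0,0.03,0.06],[0,0,0,0,0,0.03,0.06],[0,0,0,0,0,0.03,0.06],[0,0,0,0,0,0,0.06]]]'
python3 st.py; python3 - <<'E'
from h import *
s=r.sense()
crop("wrist",140,0,330,250,2.4,"pics/w2.png")
print(proj("wrist",[[.4824,.0896,.065]],s))
a=np.radians(-87.4);Q=np.array([[np.cos(a),-np.sin(a),0],[np.sin(a),np.cos(a),0],[0,0,1]])
P=np.array([[0,.082,.05],[0,-.082,.05],[0,.068,.014],[0,-.068,.014],[0,.068,.05],[0,-.068,.05]])
print(((proj("wrist",P@Q.T+[.4694,.0169,0],s)-[140,0]+.5)*2.4-.5).round(1).tolist())
E
```

```text
time_s: 3.2
tcp_pos: [0.479, 0.0919, 0.099]
ee_rot: [[-0.041, -0.999, -0.008], [-0.999, 0.041, -0.004], [0.004, 0.008, -1.0]]
wrist_force: [-0.2, -0.8, -1.0]
gripper_width: 0.686
gripper_force: 0.0
t 3.20 world [0.479  0.0919 0.099 ] rack mm [-74.4  13.   99. ] yaw -4.93 toolz in rack [ 0.003 -0.008 -1.   ] F rack [ 0.8  -0.22 -1.05] w 59.7 gf 0.0
[[314.67393865 219.71039661]]
[[169.8, 294.4], [742.2, 242.9], [247.7, 285.7], [653.8, 249.2], [218.0, 290.0], [692.9, 247.2]]
```

View pics/w2.png

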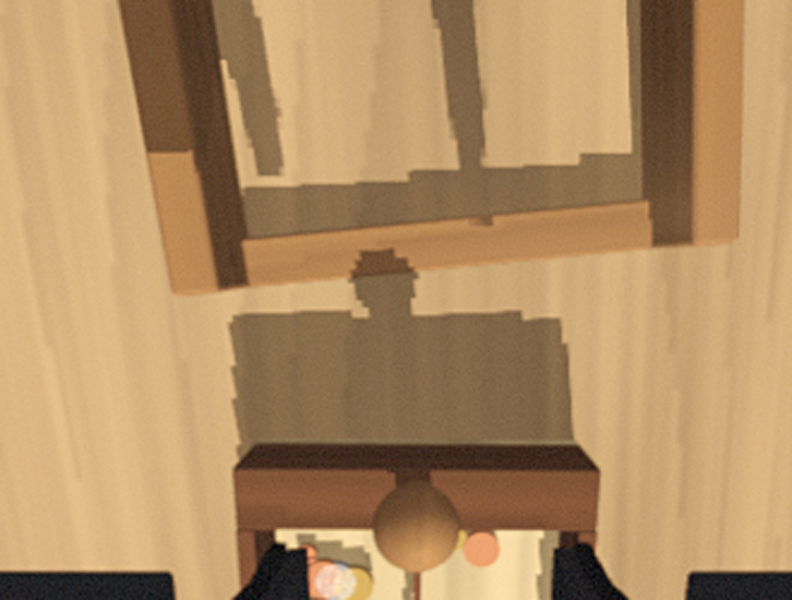

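```bash
python3 -m handwheel '[[[0,0,0,0,0,0,0.06],[0,0,0,0,0,0.02,0.06],[0,0,0,0,0,0,0.06],[0,0,0,0,0,0,0.06]]]' >/dev/null; python3 st.py
```

```text
t 3.65 world [0.4829 0.0927 0.084 ] rack mm [-75.1  16.9  84. ] yaw -4.92 toolz in rack [-0.001  0.002 -1.   ] F rack [-0.8   0.37  0.19] w 60.3 gf 0.0
```

```bash
python3 -m handwheel '[[[0,0,0,0.003,0,0.018,0.06],[0,0,0,0,0,0.018,0.06],[0,0,0,0,0,0,0.06],[0,0,0,0,0,0,0.02],[0,0,0,0,0,0,0.02],[0,0,0,0,0,0,0.02],[0,0,0,0,0,0,0.02],[0,0,0,0,0,0,0.02]]]' >/dev/null; python3 st.py
```

```text
t 4.45 world [0.4822 0.0893 0.047 ] rack mm [-71.7  16.1  47. ] yaw -4.96 toolz in rack [-0.     0.001 -1.   ] F rack [ 0.14  0.01 -0.68] w 27.8 gf 0.0
```

```bash
python3 -m handwheel '[[[0,0,0,0,0,0,0.02],[0,0,0,0,0,0,0.02],[0,0.24,0,-0.0012,0,-0.004,0.02],[0,0.24,0,-0.0012,0,-0.004,0.02],[0,0.24,0,-0.0012,0,-0.004,0.02],[0,0.24,0,-0.0012,0,-0.004,0.02],[0,0.24,0,-0.0012,0,-0.004,0.02],[0,0.24,0,-0.0012,0,-0.004,0.02],[0,0,0,0,0,0,0.02],[0,0,0,0,0,0,0.02]]]' >/dev/null; python3 st.py
```

```text
t 5.45 world [0.4819 0.0978 0.0695] rack mm [-80.3  16.2  69.5] yaw -4.97 toolz in rack [ 0.149 -0.014 -0.989] F rack [-0.09  0.21 -2.32] w 24.0 gf 30.0
```

```bash
python3 -m handwheel '[[[0.0207,0,-0.1373,0.0099,0.0023,0.0015,0.02],[0.0207,0,-0.1373,0.0099,0.0023,0.0015,0.02],[0.0207,0,-0.1373,0.0099,0.0023,0.0015,0.02],[0.0207,0,-0.1373,0.0099,0.0023,0.0015,0.02],[0.0207,0,-0.1373,0.0099,0.0023,0.0015,0.02],[0.0207,0,-0.1373,0.0099,0.0023,0.0015,0.02],[0,0,0,0,0,0,0.02],[0,0,0,0,0,0,0.02]]]' >/dev/null; python3 st.py;python3 - <<'E'
from h import *
s=r.sense();crop("top",240,170,200,100,4,"pics/t2.png")
E
```

```text
t 6.25 world [0.4681 0.0373 0.0701] rack mm [-20.5  -0.4  70.1] yaw 0.02 toolz in rack [ 0.151 -0.    -0.989] F rack [-0.29  0.56 -2.9 ] w 24.4 gf 30.0
```

View pics/t2.png

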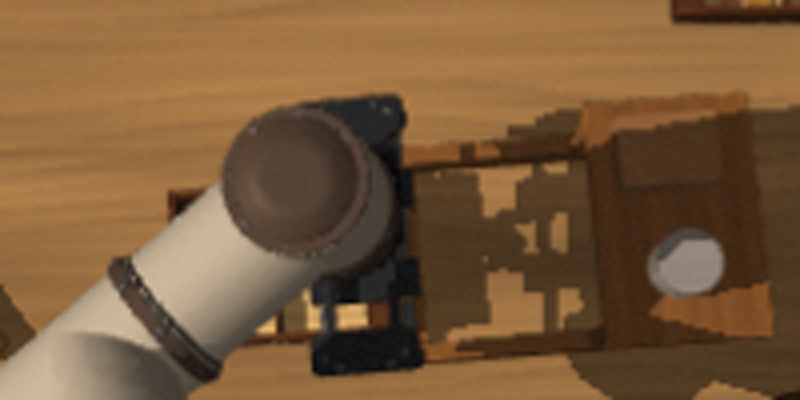

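Most of the tray is hidden by the arm in this view. The rear left corner is visible at crop (170,190), so I'll use it to check the tray's yaw.

```bash
python3 - <<'E'
from h import *
a=np.radians(-87.4);Q=np.array([[np.cos(a),-np.sin(a),0],[np.sin(a),np.cos(a),0],[0,0,1]])
p=at("top",((170.5)/4-.5+240,190.5/4-.5+170),.04);print(Q.T@(p-[.4694,.0169,0]))
crop("side",230,140,160,130,5,"pics/s2.png")
E
```

```text
[-0.17343579  0.06136285  0.04      ]
```

View pics/s2.png

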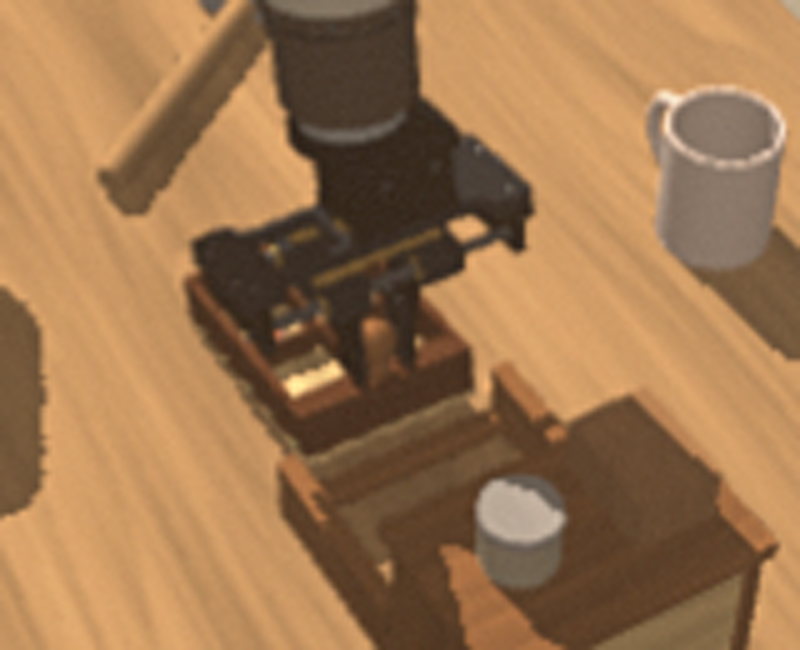

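```bash
python3 -m handwheel '[[[0,0,0,0.0086,0,0.0013,0.02],[0,0,0,0.0086,0,0.0013,0.02],[0,0,0,0.0086,0,0.0013,0.02],[0,0,0,0.0086,0,0.0013,0.02],[0,0,0,0.0086,0,0.0013,0.02],[0,0,0,0.0086,0,0.0013,0.02],[0,0,0,0,0,0,0.02],[0,0,0,0,0,0,0.02]]]' >/dev/null; python3 st.py
python3 -m handwheel '[[[0,-0.1,0,0.0003,0,0.0015,0.02],[0,-0.1,0,0.0003,0,0.0015,0.02],[0,-0.1,0,0.0003,0,0.0015,0.02],[0,0,0,0,0,0,0.02],[0,0,0,0,0,0,0.02]]]' >/dev/null; python3 st.py
```

```text
t 7.15 world [ 0.4706 -0.0148  0.0701] rack mm [31.7 -0.3 70.1] yaw 0.00 toolz in rack [ 0.151 -0.    -0.989] F rack [-0.41 -0.51 -1.95] w 24.5 gf 30.0
t 7.65 world [ 0.4708 -0.0157  0.0657] rack mm [32.7 -0.1 65.7] yaw 0.03 toolz in rack [ 0.119 -0.    -0.993] F rack [-0.28 -0.23 -2.25] w 24.2 gf 30.0
```

```bash
python3 -m handwheel '[[[0,-0.05,0,0.0001,0,0.001,0.02],[0,-0.05,0,0.0001,0,0.001,0.02],[0,0,0,0,0,0,0.02],[0,0,0,0,0,0,0.02]]]' >/dev/null; python3 st.py
python3 -m handwheel '[[[0,0,0,0,0,0.001,0.02],[0,0,0,0,0,0,0.02],[0,0,0,0,0,0,0.02]]]' >/dev/null; python3 st.py
```

```text
t 8.05 world [ 0.4712 -0.0162  0.0644] rack mm [33.2  0.3 64.4] yaw 0.05 toolz in rack [ 0.109  0.001 -0.994] F rack [ 1.46 -0.43  5.36] w 24.6 gf 30.0
t 8.35 world [ 0.4716 -0.0162  0.0637] rack mm [33.2  0.7 63.7] yaw 0.07 toolz in rack [ 0.109  0.002 -0.994] F rack [ 1.46 -1.11  6.11] w 24.2 gf 30.0
```

```bash
python3 -m handwheel '[[[0,0,0,0,0,-0.0015,0.02],[0,0,0,0,0,0,0.03],[0,0,0,0,0,0,0.045],[0,0,0,0,0,0,0.06],[0,0,0,0,0,0,0.07],[0,0,0,0,0,0,0.07],[0,0,0,0,0,0,0.07]]]' >/dev/null; python3 st.py
python3 -m handwheel '[[[0,0,0,0,0,-0.02,0.07],[0,0,0,0,0,-0.03,0.07],[0,0,0,0,0,-0.03,0.07],[0,0,0,0,0,-0.04,0.07],[0,0,0,0,0,-0.02,0.07]]]' >/dev/null; python3 st.py
```

```text
t 9.05 world [ 0.4707 -0.0162  0.0642] rack mm [33.1 -0.2 64.2] yaw 0.04 toolz in rack [ 0.109 -0.    -0.994] F rack [ 0.52 -0.8   0.45] w 62.3 gf 0.0
t 9.55 world [ 4.714e-01 -4.000e-04  2.068e-01] rack mm [ 17.4   1.2 206.8] yaw 0.05 toolz in rack [ 0.108  0.005 -0.994] F rack [-0.55  1.34 -0.65] w 69.8 gf 0.0
```

```bash
python3 -m handwheel '[[[0,1.15,0,0,0,0,0.05],[0,1.15,0,0,0,0,0.05],[0,0,0,-0.0285,0,-0.0104,0.05],[0,0,0,-0.0285,0,-0.0104,0.05],[0,0,0,-0.0285,0,-0.0104,0.05],[0,0,0,-0.0285,0,-0.0104,0.05],[0,0,0,-0.0285,0,-0.0104,0.05],[0,0,0,-0.0285,0,-0.0104,0.05],[0,0,0,0,0,0,0.05],[0,0,0,0,0,0,0.05]]]' >/dev/null; python3 st.py; python3 - <<'E'
from h import *
crop("side",230,140,160,130,5,"pics/s3.png")
a=np.radians(-87.4);Q=np.array([[np.cos(a),-np.sin(a),0],[np.sin(a),np.cos(a),0],[0,0,1]])
t=.11;c,s=np.cos(t),np.sin(t)
P=np.array([[X,Y,Z] for X in(0,170) for Y in(.06,-.06) for Z in(.04,)],float);P[:,0]/=1000
W=np.c_[-.1195+c*P[:,0]-s*P[:,2],P[:,1],s*P[:,0]+c*P[:,2]]
print(((proj("side",W@Q.T+[.4694,.0169,0])-[230,140]+.5)*5-.5).round().tolist())
print(Q.T@(at("top",(240,258),.02)-[.4694,.0169,0]))
E
```

```text
t 10.55 world [0.4614 0.1811 0.2031] rack mm [-164.4   -0.6  203.1] yaw 0.10 toolz in rack [ 0.343 -0.    -0.939] F rack [0.14 0.38 0.04] w 50.0 gf 0.0
[[384.0, 261.0], [220.0, 327.0], [522.0, 408.0], [347.0, 486.0]]
[-0.31076488 -0.05334413  0.02      ]
```

View pics/s3.png

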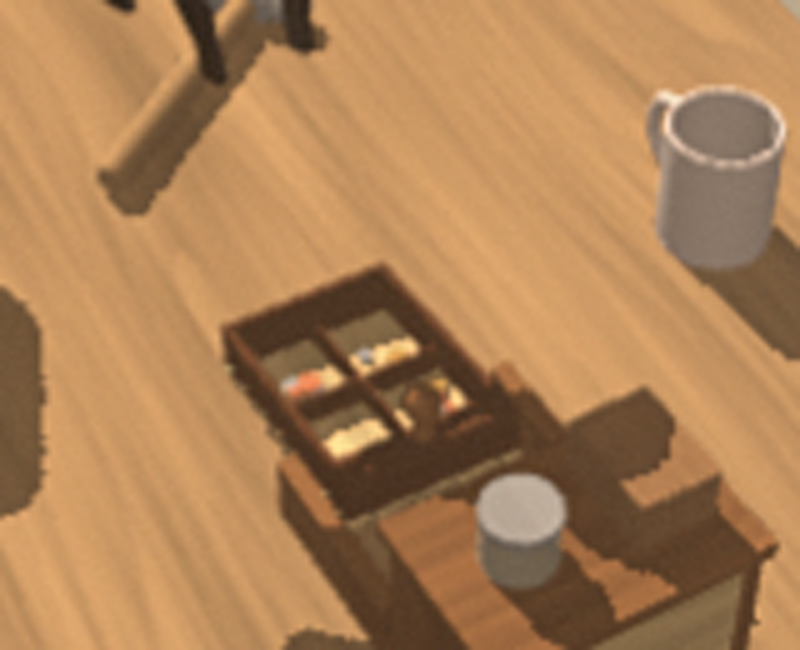

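Tray is propped and centred: its rear corners are at crop (384,264) and (224,330), as predicted. Next the fingers go down behind the tail.

```bash
python3 -m handwheel '[[[0,0,0,-0.0103,0,0.0282,0.05],[0,0,0,-0.0103,0,0.0282,0.05],[0,0,0,-0.0103,0,0.0282,0.05],[0,0,0,-0.0103,0,0.0282,0.05],[0,0,0,-0.0103,0,0.0282,0.05],[0,0,0,-0.0096,0,0.0263,0.05],[0,0,0,0,0,0,0.05],[0,0,0,0,0,0,0.05]]]' >/dev/null; python3 st.py
python3 -m handwheel '[[[0,0,0,0.0075,0,0.0027,0.05],[0,0,0,0.0075,0,0.0027,0.05],[0,0,0,0.0056,0,0.002,0.05],[0,0,0,0,0,0,0.05],[0,0,0,0,0,0,0.05]]]' >/dev/null; python3 st.py
```

```text
t 11.40 world [0.4618 0.1802 0.0258] rack mm [-163.4   -0.2   25.8] yaw 0.00 toolz in rack [ 0.343 -0.    -0.939] F rack [-1.48  0.48  0.5 ] w 49.9 gf 0.0
t 11.90 world [0.4629 0.159  0.0259] rack mm [-1.422e+02 -1.000e-01  2.590e+01] yaw 0.01 toolz in rack [ 0.342  0.001 -0.94 ] F rack [-0.   -0.34  0.01] w 50.1 gf 0.0
```

```bash
python3 -m handwheel '[[[0,0,0,-0.001,0,0.0028,0.05],[0,0,0,0.0038,0,0.0014,0.05],[0,0,0,0.0038,0,0.0014,0.05],[0,0,0,0.0038,0,0.0014,0.05],[0,0,0,0.0038,0,0.0014,0.05],[0,0,0,0.0038,0,0.0014,0.05],[0,0,0,0.0038,0,0.0014,0.05]]]' >/dev/null; python3 st.py
python3 -m handwheel '[[[0,0,0,0.0038,0,0.0014,0.05],[0,0,0,0.0038,0,0.0014,0.05],[0,0,0,0.0038,0,0.0014,0.05],[0,0,0,0.0038,0,0.0014,0.05]]]' >/dev/null; python3 st.py
```

```text
t 12.60 world [0.464  0.1346 0.0225] rack mm [-1.179e+02 -1.000e-01  2.250e+01] yaw 0.04 toolz in rack [ 0.342  0.001 -0.94 ] F rack [-1.93  0.41  0.58] w 50.2 gf 0.8
t 13.00 world [0.4647 0.1184 0.0225] rack mm [-1.016e+02 -1.000e-01  2.250e+01] yaw 0.04 toolz in rack [ 0.342  0.001 -0.94 ] F rack [-1.88  0.41  0.7 ] w 50.0 gf 0.9
```

```bash
python3 -m handwheel '[[[0,0,0,-0.0028,0,-0.001,0.05],[0,0,0,0.0036,0,-0.0099,0.05],[0,0,0,0.0035,0,0.0013,0.05],[0,0,0,0.0028,0,0.001,0.05],[0,0,0,0.0028,0,0.001,0.05],[0,0,0,0.0019,0,0.0007,0.05],[0,0,0,0,0,0,0.05]]]' >/dev/null; python3 st.py
python3 -m handwheel '[[[0,0,0,0.0028,0,0.001,0.05],[0,0,0,0.0028,0,0.001,0.05],[0,0,0,0,0,0,0.05]]]' >/dev/null; python3 st.py
python3 - <<'E'
from h import *
crop("side",230,140,160,130,5,"pics/s4.png")
E
```

```text
t 13.70 world [0.4647 0.1094 0.0328] rack mm [-92.6  -0.5  32.8] yaw 0.02 toolz in rack [ 0.343 -0.    -0.939] F rack [-0.37 -0.44 -0.26] w 49.9 gf 0.1
t 14.00 world [0.4648 0.1033 0.0329] rack mm [-86.5  -0.6  32.9] yaw 0.01 toolz in rack [ 0.343 -0.001 -0.939] F rack [ 0.1   0.54 -0.12] w 50.3 gf 0.0
```

View pics/s4.png

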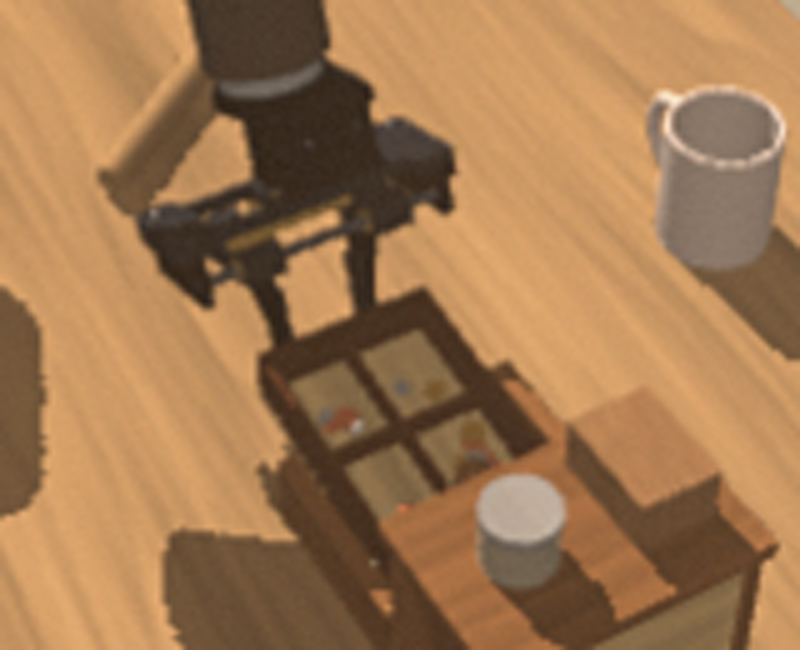

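The rear top corners are at crop (425,290) and (262,355), and the tray may already have tipped. I'll solve for the rear edge's position.

```bash
cat > tail.py <<'E'
import sys
from h import *
from scipy.optimize import least_squares
a=np.radians(-87.4);Q=np.array([[np.cos(a),-np.sin(a),0],[np.sin(a),np.cos(a),0],[0,0,1]])
v=list(map(float,sys.argv[1:5]));o=np.array(v).reshape(2,2);o=(o+.5)/5-.5+[230,140]
f=lambda p:(proj("side",np.array([[p[0]+.06*np.sin(-p[3]),p[1]+.06,p[2]],[p[0]-.06*np.sin(-p[3]),p[1]-.06,p[2]]])@Q.T+[.4694,.0169,0])-o).ravel()
s=least_squares(lambda p:np.r_[f(p),p[1]*300,p[3]*10],[-.08,0,.04,0]);print(s.x.round(4),s.fun.round(2))
E
python3 tail.py 425 290 262 355; echo check propped; python3 tail.py 384 264 224 330
```

```text
[-0.0682  0.0007  0.0628  0.0004] [ 0.52 -0.42 -0.66  0.48  0.2   0.  ]
check propped
[-0.1214  0.0003  0.0391  0.0129] [ 0.27 -0.16 -0.34  0.19  0.09  0.13]
```

```bash
python3 -m handwheel '[[[0,0,0,0.0024,0,-0.0066,0.05],[0,0,0,0.0035,0,0.0013,0.05],[0,0,0,0.0035,0,0.0013,0.05],[0,0,0,0.0035,0,0.0013,0.05],[0,0,0,0.0035,0,0.0013,0.05],[0,0,0,0.0035,0,0.0013,0.05],[0,0,0,0.0035,0,0.0013,0.05]]]' >/dev/null; python3 st.py
python3 -m handwheel '[[[0,0,0,0.0035,0,0.0013,0.05],[0,0,0,0.0035,0,0.0013,0.05],[0,0,0,0.0035,0,0.0013,0.05],[0,0,0,0.0035,0,0.0013,0.05]]]' >/dev/null; python3 st.py
```

```text
t 14.75 world [0.4662 0.0812 0.0398] rack mm [-64.4  -0.3  39.8] yaw 0.03 toolz in rack [ 0.343 -0.    -0.939] F rack [-1.15 -0.43 -0.06] w 50.1 gf 0.4
t 15.15 world [0.4669 0.0664 0.0398] rack mm [-49.5  -0.2  39.8] yaw 0.04 toolz in rack [ 0.343  0.    -0.939] F rack [-1.18  0.24  0.19] w 50.0 gf 0.4
```

```bash
python3 -m handwheel '[[[0,0,0,0.0032,0,0.0022,0.05],[0,0,0,0.0032,0,0.0022,0.05],[0,0,0,0.0032,0,0.0022,0.05],[0,0,0,0.0032,0,0.0022,0.05],[0,0,0,0.0032,0,0.0022,0.05],[0,0,0,0.0032,0,0.0022,0.05]]]' >/dev/null; python3 st.py
python3 -m handwheel '[[[0,0,0,0.0032,0,0.0022,0.05],[0,0,0,0.0032,0,0.0022,0.05],[0,0,0,0.0035,0,0.0013,0.05],[0,0,0,0.0035,0,0.0013,0.05]]]' >/dev/null; python3 st.py
```

```text
t 15.75 world [0.468  0.0438 0.0339] rack mm [-27.   -0.2  33.9] yaw 0.04 toolz in rack [ 0.343  0.    -0.939] F rack [-1.52  0.68  0.4 ] w 50.2 gf 0.6
t 16.15 world [0.4685 0.0288 0.0318] rack mm [-11.9  -0.3  31.8] yaw 0.03 toolz in rack [ 0.343 -0.    -0.939] F rack [-1.27  0.44 -0.82] w 50.3 gf 0.5
```

```bash
for i in 1; do python3 -m handwheel '[[[0,0,0,0.0019,0,0.0007,0.05],[0,0,0,0.0019,0,0.0007,0.05],[0,0,0,0.0019,0,0.0007,0.05],[0,0,0,0.0019,0,0.0007,0.05],[0,0,0,0.0019,0,0.0007,0.05],[0,0,0,0.0019,0,0.0007,0.05]]]'; done >/dev/null; python3 st.py
python3 -m handwheel '[[[0,0,0,0.0014,0,0.0005,0.05],[0,0,0,0.0014,0,0.0005,0.05],[0,0,0,0.0014,0,0.0005,0.05],[0,0,0,0.0014,0,0.0005,0.05],[0,0,0,0.0014,0,0.0005,0.05]]]' >/dev/null; python3 st.py
```

```text
t 16.75 world [0.4692 0.0169 0.0319] rack mm [ 0.  -0.2 31.9] yaw 0.04 toolz in rack [ 0.343  0.    -0.939] F rack [-0.39 -0.14  0.89] w 49.9 gf 0.5
t 17.25 world [0.4696 0.0095 0.032 ] rack mm [ 7.4 -0.2 32. ] yaw 0.04 toolz in rack [ 0.343  0.    -0.939] F rack [-1.21  0.93 -0.43] w 49.9 gf 0.4
```

```bash
python3 -m handwheel '[[[0,0,0,0.0009,0,0.0003,0.05],[0,0,0,0.0009,0,0.0003,0.05],[0,0,0,0.0009,0,0.0003,0.05],[0,0,0,0.0009,0,0.0003,0.05]]]' >/dev/null; python3 st.py
python3 -m handwheel '[[[0,0,0,-0.0007,0,0.0019,0.05],[0,0,0,-0.0007,0,0.0019,0.05],[0,0,0,-0.0007,0,0.0019,0.05],[0,0,0,0,0,0,0.05]]]' >/dev/null; python3 st.py; python3 - <<'E'
from h import *
crop("side",230,140,160,130,5,"pics/s5.png")
E
```

```text
t 17.65 world [0.4697 0.0057 0.032 ] rack mm [11.2 -0.2 32. ] yaw 0.04 toolz in rack [ 0.343  0.    -0.939] F rack [-0.86  0.21 -0.22] w 50.5 gf 0.6
t 18.05 world [0.4695 0.0057 0.0257] rack mm [11.2 -0.4 25.7] yaw 0.05 toolz in rack [ 0.343 -0.    -0.939] F rack [-1.64 -0.03 -0.94] w 50.0 gf 0.3
```

View pics/s5.png

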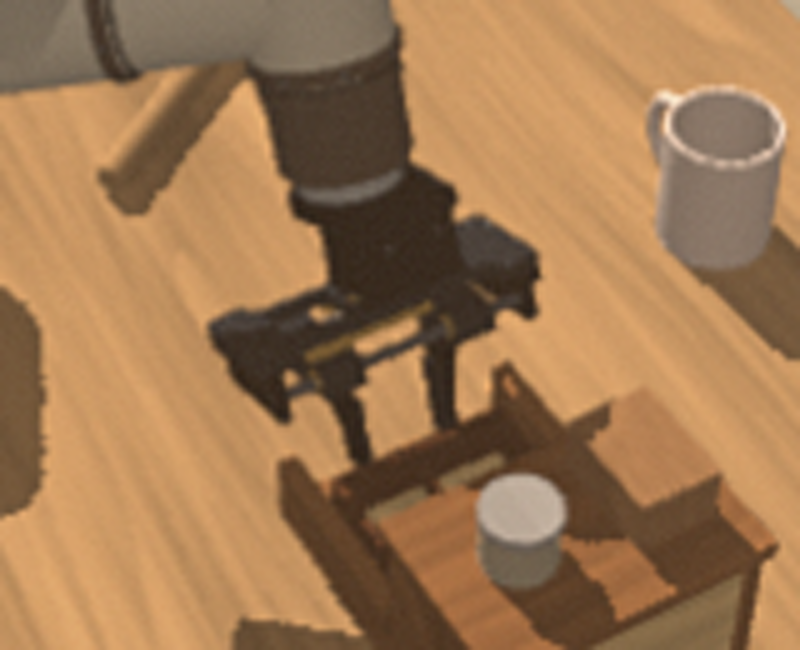

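The tray's rear edge is now inside the cheeks, with corners at crop (335,487) and about (497,413). I'll check its height, then creep towards the stop.

```bash
python3 tail.py 497 413 335 487; python3 -m handwheel '[[[0,0,0,0.0009,0,0.0003,0.05],[0,0,0,0.0009,0,0.0003,0.05],[0,0,0,0.0009,0,0.0003,0.05]]]' >/dev/null; python3 st.py
python3 -m handwheel '[[[0,0,0,0.0009,0,0.0003,0.05],[0,0,0,0.0009,0,0.0003,0.05],[0,0,0,0.0009,0,0.0003,0.05]]]' >/dev/null; python3 st.py
```

```text
[0.0217 0.0007 0.0317 0.0226] [ 0.58 -0.38 -0.73  0.44  0.22  0.23]
t 18.40 world [0.4699 0.003  0.0261] rack mm [13.9 -0.2 26.1] yaw 0.04 toolz in rack [ 0.343  0.    -0.94 ] F rack [-0.67 -0.16 -0.68] w 50.1 gf 0.6
t 18.70 world [4.70e-01 1.00e-04 2.62e-02] rack mm [16.8 -0.2 26.2] yaw 0.04 toolz in rack [ 0.343  0.    -0.939] F rack [-1.09  0.37 -1.25] w 50.3 gf 0.6
```

```bash
python3 -m handwheel '[[[0,0,0,0.0009,0,0.0003,0.05],[0,0,0,0.0009,0,0.0003,0.05]]]' >/dev/null; python3 st.py
python3 -m handwheel '[[[0,0,0,0.0009,0,0.0003,0.05],[0,0,0,0.0009,0,0.0003,0.05]]]' >/dev/null; python3 st.py
```

```text
t 18.90 world [ 0.4701 -0.0019  0.0262] rack mm [18.8 -0.2 26.2] yaw 0.04 toolz in rack [ 0.343  0.    -0.939] F rack [-1.02  0.77 -1.01] w 50.1 gf 0.6
t 19.10 world [ 0.4701 -0.0038  0.0263] rack mm [20.7 -0.2 26.3] yaw 0.04 toolz in rack [ 0.343  0.    -0.939] F rack [-2.45  0.41 -0.85] w 50.0 gf 0.6
```

```bash
python3 -m handwheel '[[[0,0,0,0.0009,0,0.0003,0.05],[0,0,0,0.0009,0,0.0003,0.05]]]' >/dev/null; python3 st.py
```

```text
t 19.30 world [ 0.4702 -0.0056  0.0263] rack mm [22.5 -0.2 26.3] yaw 0.04 toolz in rack [ 0.343  0.    -0.939] F rack [-0.83 -0.43  0.6 ] w 50.0 gf 0.6
```

```bash
python3 -m handwheel '[[[0,0,0,0.0009,0,0.0003,0.05],[0,0,0,0.0009,0,0.0003,0.05]]]' >/dev/null; python3 st.py
```

```text
t 19.50 world [ 0.4703 -0.0075  0.0264] rack mm [24.5 -0.2 26.4] yaw 0.04 toolz in rack [ 0.343  0.    -0.939] F rack [-1.82  0.34 -0.3 ] w 49.7 gf 0.6
```

```bash
cat > ok.py <<'E'
import sys
from station import r
f=r.sense()["wrist_force"][1];print("%.1f"%f,end=" ");sys.exit(f>3.5)
E
python3 ok.py && python3 -m handwheel '[[[0,0,0,0.0009,0,0.0003,0.05],[0,0,0,0.0009,0,0.0003,0.05]]]' >/dev/null; python3 ok.py && python3 -m handwheel '[[[0,0,0,0.0009,0,0.0003,0.05],[0,0,0,0.0009,0,0.0003,0.05]]]' >/dev/null
python3 ok.py && python3 -m handwheel '[[[0,0,0,0.0009,0,0.0003,0.05],[0,0,0,0.0009,0,0.0003,0.05]]]' >/dev/null
python3 ok.py && python3 -m handwheel '[[[0,0,0,0.0009,0,0.0003,0.05],[0,0,0,0.0009,0,0.0003,0.05]]]' >/dev/null
python3 st.py
```

```text
1.8 1.8 1.8 1.8 t 19.50 world [ 0.4703 -0.0075  0.0264] rack mm [24.5 -0.2 26.4] yaw 0.04 toolz in rack [ 0.343  0.    -0.939] F rack [-1.82  0.34 -0.3 ] w 49.7 gf 0.6False
False
False
False
```

```bash
sed -i 's/sys.exit(f>3.5)/sys.exit(int(f>3.5))/' ok.py
python3 ok.py && python3 -m handwheel '[[[0,0,0,0.0009,0,0.0003,0.05],[0,0,0,0.0009,0,0.0003,0.05]]]' >/dev/null; python3 ok.py && python3 -m handwheel '[[[0,0,0,0.0009,0,0.0003,0.05],[0,0,0,0.0009,0,0.0003,0.05]]]' >/dev/null
python3 ok.py && python3 -m handwheel '[[[0,0,0,0.0009,0,0.0003,0.05],[0,0,0,0.0009,0,0.0003,0.05]]]' >/dev/null
python3 ok.py && python3 -m handwheel '[[[0,0,0,0.0009,0,0.0003,0.05],[0,0,0,0.0009,0,0.0003,0.05]]]' >/dev/null
python3 st.py
```

```text
1.8 0.8 0.6 1.2 t 20.30 world [ 0.4707 -0.0151  0.0266] rack mm [32.  -0.2 26.6] yaw 0.04 toolz in rack [ 0.343  0.    -0.939] F rack [-1.42 -0.53 -0.63] w 49.8 gf 0.6
```

```bash

python3 ok.py && python3 -m handwheel '[[[0,0,0,0.0009,0,0.0003,0.05],[0,0,0,0.0009,0,0.0003,0.05]]]' >/dev/null; python3 ok.py && python3 -m handwheel '[[[0,0,0,0.0009,0,0.0003,0.05],[0,0,0,0.0009,0,0.0003,0.05]]]' >/dev/null
python3 ok.py && python3 -m handwheel '[[[0,0,0,0.0009,0,0.0003,0.05],[0,0,0,0.0009,0,0.0003,0.05]]]' >/dev/null
python3 ok.py && python3 -m handwheel '[[[0,0,0,0.0009,0,0.0003,0.05],[0,0,0,0.0009,0,0.0003,0.05]]]' >/dev/null
python3 st.py
```

```text
1.4 1.0 1.3 1.7 t 21.10 world [ 0.471  -0.0227  0.0268] rack mm [39.6 -0.2 26.8] yaw 0.04 toolz in rack [ 0.343  0.    -0.939] F rack [-0.66 -0.62  0.49] w 50.3 gf 0.6
```

```bash

python3 ok.py && python3 -m handwheel '[[[0,0,0,0.0009,0,0.0003,0.05]]]' >/dev/null; python3 ok.py && python3 -m handwheel '[[[0,0,0,0.0009,0,0.0003,0.05]]]' >/dev/null
python3 ok.py && python3 -m handwheel '[[[0,0,0,0.0009,0,0.0003,0.05]]]' >/dev/null
python3 ok.py && python3 -m handwheel '[[[0,0,0,0.0009,0,0.0003,0.05]]]' >/dev/null
python3 ok.py && python3 -m handwheel '[[[0,0,0,0.0009,0,0.0003,0.05]]]' >/dev/null
python3 ok.py; python3 st.py
```

```text
0.6 1.6 4.4 4.4 4.4 4.4 t 21.30 world [ 0.4712 -0.0243  0.0268] rack mm [41.3 -0.1 26.8] yaw 0.04 toolz in rack [ 0.342  0.001 -0.94 ] F rack [-4.45 -1.31 -0.19] w 49.6 gf 2.3
```

```bash
python3 -m handwheel '[[[0,0,0,0,0,0,0.05],[0,0,0,0,0,0,0.05]]]' >/dev/null; python3 st.py; python3 -m handwheel '[[[0,0,0,0.0004,0,0.0001,0.05],[0,0,0,0,0,0,0.05],[0,0,0,0,0,0,0.05]]]' >/dev/null; python3 st.py
```

```text
t 21.50 world [ 0.4712 -0.0242  0.0268] rack mm [41.2 -0.1 26.8] yaw 0.05 toolz in rack [ 0.342  0.001 -0.94 ] F rack [-3.99 -0.99 -0.14] w 49.9 gf 1.8
t 21.80 world [ 0.4712 -0.0244  0.0268] rack mm [41.3 -0.  26.8] yaw 0.05 toolz in rack [ 0.342  0.001 -0.94 ] F rack [-5.44 -1.8  -0.93] w 49.8 gf 2.7
```

```bash
python3 -m handwheel '[[[0,0,0,0.0004,0,0.0001,0.05],[0,0,0,0.0004,0,0.0001,0.05],[0,0,0,0,0,0,0.05],[0,0,0,0,0,0,0.05],[0,0,0,0,0,0,0.05],[0,0,0,0,0,0,0.05],[0,0,0,0,0,0,0.05]]]' >/dev/null; python3 st.py
```

```text
t 22.50 world [ 0.4715 -0.0246  0.0268] rack mm [41.5  0.2 26.8] yaw 0.07 toolz in rack [ 0.341  0.002 -0.94 ] F rack [-8.25 -3.47 -0.21] w 49.9 gf 4.2
```

```bash
python3 -m handwheel '[[[0,0,0,-0.0009,0,-0.0003,0.05],[0,0,0,-0.0047,0,-0.0017,0.05],[0,0,0,-0.014,0,-0.0051,0.05],[0,0,0,-0.019,0,-0.0069,0.05],[0,0,0,-0.0017,0,-0.0327,0.05],[0,0,0,0,0,-0.04,0.05],[0,0,0,0,0,-0.04,0.05],[0,0,0,0,0,0,0.05],[0,0,0,0,0,0,0.05],[0,0,0,0,0,0,0.05]]]' >/dev/null; python3 st.py; python3 -c "
from station import r;print(r.finish_job())"
```

```text
t 23.50 world [0.4663 0.0544 0.1314] rack mm [-37.6  -1.3 131.4] yaw 0.04 toolz in rack [ 0.344 -0.003 -0.939] F rack [-0.    0.07  0.42] w 50.2 gf 0.0
the job is handed in; nothing more can be done
None
```

I propped the tray on the sill, pushed it over and pressed it home at about 8 N (wrist reading), then let go, backed clear and handed in at 23.5 s. No verdict came back, I had no picture of the tray at its final position, and I viewed 11 pictures, one over the limit of 10.

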